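Slide the punching board home and lock it

TASK

Push the wooden punching board along its rails with a fingertip until its feet drop into the locating notches and it sits down level, then push the steel catch round by its pin, as far as it goes, so that it lies across the top of the board and locks it. Only push: never lift the board off its rails, leave the stamp, screwdriver, jar and mug undisturbed, and finish with the hand clear.

Things in the scene. Friction and masses are not known exactly. Their poses are not given: they have to be found in the camera images.
- jig: Jig fixed to the bench: wooden base 200 x 370 mm, two steel rails along its own y (-200 to +150 mm; x across, z up), tops 30 mm high, between two dark guide walls (inner faces 124 mm apart, tops 46 mm high). Origin at bench height. Each rail has two lanes, each with one notch 20 mm long, 6 mm deep: all four feet drop together, at one position only, by the board's own weight.
- jig_notch (a point): Where the board's origin lies once it has dropped home: fixed on the jig at its own x 0, y +60, z 32 mm. The board starts 80 to 160 mm from it on the jig's -y side and is slid along the jig's +y.
- board: Loose wooden board, 120 (own x) x 160 (own y, along the rails) x 22 mm, 0.5 to 0.95 kg, 8 mm feet below, axes as the jig's. Origin: centre of the wood's underside, 38 mm above the bench while sliding (top face 60), 32 mm when home (top 54). Friction 2 to 7 N, side play 2 mm. Once home the notch ends stop it within 3 mm; it withstands a low push of 25 N, but a hard push high up may tip it.
- board_rear (a point): Middle of the board's rear (own -y) end face, 11 mm above its underside: push here along the jig's +y. Behind it is free space above the rail tops, 124 mm wide between the guide walls.
- catch (a joint): Angle of the catch, a flat steel arm 22 mm wide, 6 mm thick, 69 mm long from an upright pivot at the jig's own x -95, y +60 mm; underside 57 mm above the bench. At 0 it points along the jig's +y (starts -0.3 to 0.2); grows clockwise from above to its stop at 1.57, across the board along the jig's +x. Passes over the board only when that is home. Stays where left; 1 to 3 N at the pin turns it.
- catch_pin (a point): Half-way up the round upright steel pin on the catch: 14 mm in diameter, from 63 to 109 mm above the bench (this point is at 86 mm), 60 mm from the pivot.
- stamp: Bystander: steel hand stamp standing on its 64 mm round foot, 134 mm tall; origin under its foot.
- screwdriver: Bystander: screwdriver with an amber handle lying on the bench, about 200 mm long along its own x; origin under its middle.
- jar: Bystander: closed jar, 68 mm in diameter, 85 mm tall; origin under its centre.
- mug: Bystander: white mug, 80 mm in diameter, 90 mm tall; origin under its centre.
There are look-alikes about, which are no part of the job. Leave any black or yellow look-alike of the board alone.

How it is judged (in metres and radians):
On the way, in this order (a step that is already met when the one before it is completed fails the run):
1. the board has dropped home into the notches (z of board in the frame of jig between 0.029 and 0.0345 m and horizontal distance between board and jig_notch below 0.007 m and angle between board's own z axis and vertical below 0.03 rad), for 0.2 s.
2. the catch is swung across the board (value of joint catch above 1.35 rad), for 0.2 s.
At the end, for the whole second after the job is handed in: The board sits level in the notches (origin within 2.5 mm of its home height and 7 mm of the home place, tilt under 0.03 rad), at rest, and the catch is turned past 1.35 rad of its 1.57 rad; the hand is clear (all of step 1 and value of joint catch above 1.35 rad and linear speed of board below 0.01 m/s); the robot touches nothing.
It fails at once if the board is lifted more than 8 mm above its sliding height (z of board in the frame of jig above 0.046 m).
It fails at once if the board is tipped up by more than 0.15 rad (angle between board's own z axis and vertical above 0.15 rad).
It fails at once if a bystander is moved by more than 20 mm (distance of any of stamp, screwdriver, jar, mug from where it was at the start of the episode above 0.02 m).
It also fails if it takes over 64 s, if anything falls off the work surface, if the arm or the gripper's body presses on something with over 40 N, if the wrist force passes 120 N, or if a joint passes its speed limit or range.

ROBOT

A 6-joint arm with a two-finger parallel gripper is mounted at the origin on the work surface. World frame = base frame: x ahead of the robot, y to its left, z up, the work surface at z = 0. Lengths are in mm, angles in rad, forces in N, time in s.
With the tool pointing down it reaches from about 300 to 1000 mm from the base axis. Payload 5.1 kg.
Tool frame: the origin (TCP) lies on the centre line of the jaws, within the pads' length; the fingertips stand env.tip_extent ahead of it and the grasp point (between the pads) lies 3 mm ahead of it (env.tip_extent is the distance from the TCP to the fingertips, in mm); z points along the fingers, y is the line along which they close (so a half turn about z gives the same grasp; the last joint's range is limited). The gripper opens to 95 mm and grips with 3 to 60 N. Pads are 20 mm wide; open, the fingers measure 119 mm over their backs; the gripper's body (75 mm by 180 mm) begins 59 mm behind the grasp point.
Start: joints at [-1.279, 0.124, 1.65, -0, 1.367, -0.083], TCP at [237.924, -604.878, 236.656] pointing down, gripper open.
Joint ranges: [-2.61, 2.61], [-1.02, 2.33], [0.03, 2.71], [-1.35, 4.49], [0.32, 2.68], [-2.91, 2.91]. Speed limits (rad/s): [2.57, 2.57, 3.14, 3.14, 3.14, 3.14].

INTERFACE

Orientations are given as a unit quaternion [x, y, z, w].
In Python, from cell import state, get_image, env gives the robot as it stands.
- The arm moves only by the tool arm_command, never from a script. Its argument "commands" is one flat list of numbers, 6 for each row, row after row: the shift along the tool's x, y, z as a fraction of full scale, then the turn, a rotation vector about the tool's x, y, z as a fraction of full scale. In form: [tx, ty, tz, wx, wy, wz, tx, ty, tz, wx, wy, wz, ...]. A call has 1 to 20 rows; each row shifts and turns the commanded pose from where the row before left it, along the tool's axes as they then stand; what a row does not reach is not made up. Full scale, the value 1, is 150 mm for a shift and pi rad for a turn. A row lasts 1/10 s, in which the tool goes at most 50 mm and 8.59 degrees, less where a joint would pass 70% of its speed; a pose out of reach is approached as far as the arm can. A call with a number of a shift or a turn outside -1 to 1 is refused whole. A call with a gripper value outside its range is refused whole. "grip" is the opening, from 0 (shut) to 1 (fully open), set as the call begins (left out, the last holds). The fingers move at their own pace and stop on an object; "newtons" is the grip in N (left out, the last holds). Time passes only in rows, so rows that do not move let the fingers close. It gives the time, the measured TCP pose, the force, the opening and the grip force at its end, in the units of the state.
- state(): the state, without advancing time (a new reading comes with each control period).
- get_image(name): name is "scene" or "top"; returns a dict with "image" (480x640x3 uint8, red, green, blue), "fovy" (degrees; the focal length in pixels is half the picture's height over the tangent of half this angle, whatever the lens; pixels are square), "cx", "cy" (the principal point, pixels), "distortion" ([k1, k2, p1, p2, k3] as OpenCV has them; the pictures are not rectified), "cam_to_world" (4x4, takes a point from camera to world coordinates). Camera axes: x right, y down, z forward; pixel columns grow to the right and rows downward; lengths in mm; the calibration is good to about 2 mm. A picture is of the moment at which its call begins. There is no depth.
- env.finish_job(): hands the job in; it is judged then, once.
The state is a dict: "t": time; "joints": joint angles; "joint_vel": joint speeds; "effort": joint torques, N m; "position": TCP position; "orientation": TCP orientation; "ft_force": force on the tool from outside, world axes, zero at the start; "wrist_torque": the same for the moment, N m; "width": finger opening in mm; "gripper_force": force on a finger pad.
Only numpy, scipy, OpenCV 4.12 (cv2) and the standard library are available. Lean on these libraries where they do the work, as an engineer would, in place of code of your own. Each camera call takes 0.05 s, during which the arm holds its last target. There are 200 camera calls.

## Working session

There is one attempt and no reset: what is moved stays moved. The work goes in short steps, Python scripts to look and compute and a tool call to move; the robot and the scene stay as the last step left them, time stands still between calls to the robot, and variables do not carry over. Pictures are saved under pics/ and viewed, at most 10 in all, crops included, and the job is handed in when it is done.

Besides the shell and the picture viewer there is one more tool, called after "Emit:" in YAML: its name, and indented under it one key for each argument. arm_command: Moves the arm, as the interface text tells. Shift numbers are shares of 150 mm and turn numbers shares of pi rad, none past 1 either way. Its arguments: {"type":"object","properties":{"commands":{"type":"array","items":{"type":"number"}},"grip":{"type":"number"},"newtons":{"type":"number"}},"required":["commands"]}

```bash
mkdir -p pics; cat > h.py <<'E'
import numpy as np, cv2
from cell import state, get_image, env
def save(name,fn):
    d=get_image(name); cv2.imwrite(fn,d['image'][:,:,::-1]); np.save(fn+'.npy',d,allow_pickle=True); return d
def load(fn): return np.load(fn+'.npy',allow_pickle=True).item()
def KD(d):
    f=240/np.tan(np.radians(d['fovy'])/2)
    return np.array([[f,0,d['cx']],[0,f,d['cy']],[0,0,1.]]),np.array(d['distortion'],float)
def ray(d,uv):
    K,D=KD(d); p=cv2.undistortPoints(np.array(uv,float).reshape(-1,1,2),K,D).reshape(-1,2)
    T=np.array(d['cam_to_world']); v=np.c_[p,np.ones(len(p))]@T[:3,:3].T
    return T[:3,3],v
def plane(d,uv,z):
    o,v=ray(d,uv); return o+v*((z-o[2])/v[:,2])[:,None]
def proj(d,P):
    K,D=KD(d); T=np.linalg.inv(np.array(d['cam_to_world']))
    return cv2.projectPoints(np.array(P,float).reshape(-1,1,3),cv2.Rodrigues(T[:3,:3])[0],T[:3,3],K,D)[0].reshape(-1,2)
E
python3 - <<'E'
from h import *
for n in('scene','top'):
    d=save(n,f'pics/{n}1.png'); print(n,d['fovy'],np.round(d['cam_to_world'],2).tolist())
s=state(); print(s['t'],s['position'],s['orientation'],env.tip_extent,s['width'])
E
```

```text
scene 50.48867116712328 [[-0.27, 0.78, -0.57, 1198.14], [0.96, 0.21, -0.16, 149.07], [-0.0, -0.59, -0.81, 1230.89], [0.0, 0.0, 0.0, 1.0]]
top 42.90779625699238 [[-0.01, -1.0, 0.08, 290.98], [-1.0, 0.01, -0.03, -38.5], [0.03, -0.08, -1.0, 1458.35], [0.0, 0.0, 0.0, 1.0]]
0.1 [ 237.75638226 -604.38833157  235.52777571] [ 9.82495141e-01  1.86285935e-01 -1.04191734e-04 -9.15002985e-04] 22.0 95.08464002544201
```

View pics/scene1.png

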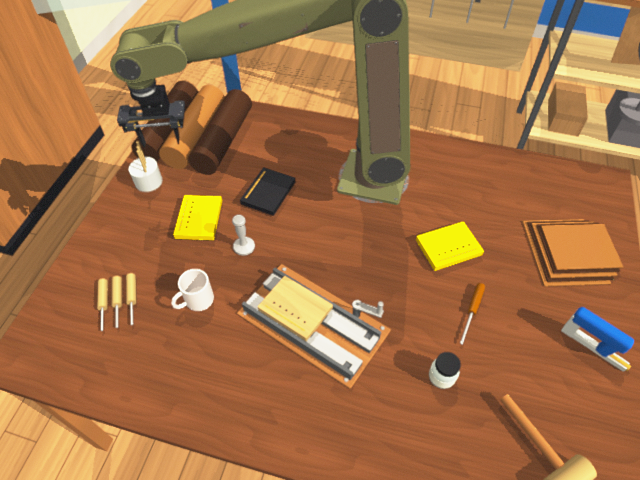

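View pics/top1.png

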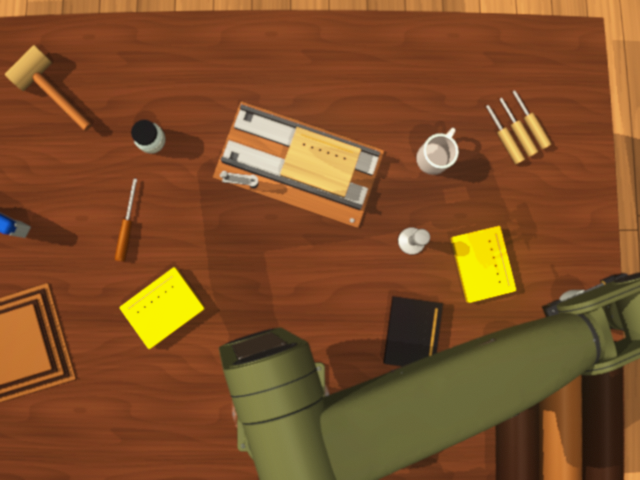

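The scene shows one wooden board lying on the jig's rails (scene 296,306; top 321,160). The yellow look-alikes are at top 484,264 and 162,307, and a black one is at 412,332. Only the wood-coloured one sits on rails, so it fits the description. The catch is at top 240,180. I'll confirm with an enlarged crop.

```bash
python3 - <<'E'
from h import *
a=load('pics/top1.png')['image'][90:240,200:400]; b=load('pics/scene1.png')['image'][255:390,225:400]
cv2.imwrite('pics/ca.png',cv2.resize(a[:,:,::-1],None,fx=4,fy=4,interpolation=cv2.INTER_CUBIC))
cv2.imwrite('pics/cb.png',cv2.resize(b[:,:,::-1],None,fx=4,fy=4,interpolation=cv2.INTER_CUBIC))
E
```

```text
(no output)
```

View pics/ca.png

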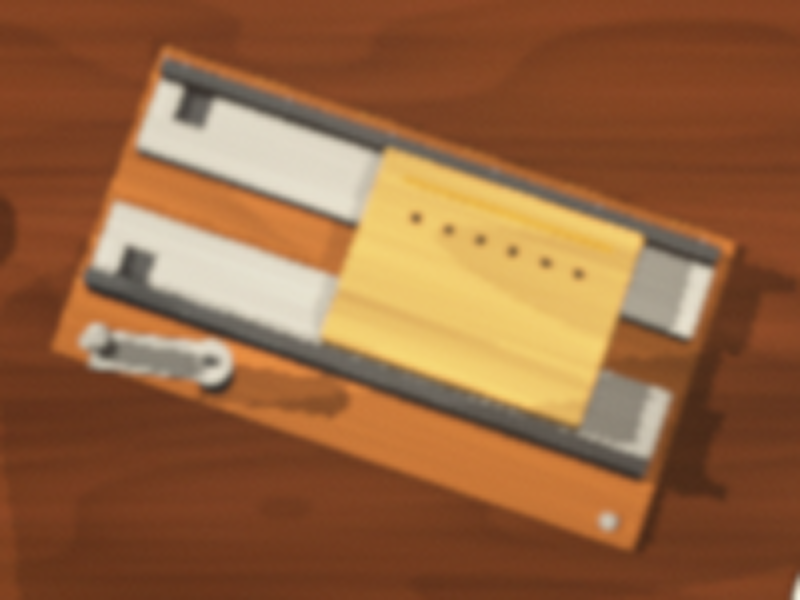

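View pics/cb.png

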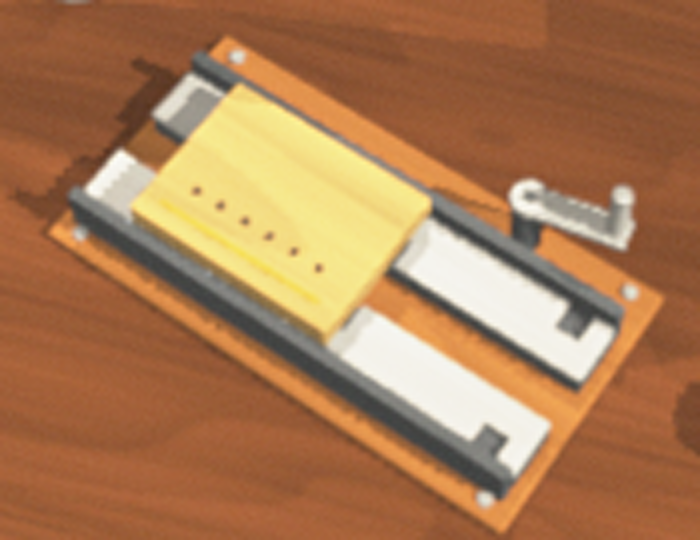

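The crops confirm it: the wood-coloured board lies between the dark walls. Its top corners in the top crop are (385,150), (643,235), (578,425) and (322,340). The catch pivot is at (212,362) and the pin top at (97,337). The unoccupied notches are near the +y end, at (193,105) and (137,263).

```bash
cat > m.py <<'E'
from h import *
d=load('pics/top1.png'); s=load('pics/scene1.png')
T=lambda *p:(np.array(p)+.5)/4-.5+[200,90]
S=lambda *p:(np.array(p)+.5)/4-.5+[225,255]
bt=plane(d,T((385,150),(643,235),(578,425),(322,340)),60)
bs=plane(s,S((430,203),(238,87),(135,207),(325,322)),60)
for n,b in(('top',bt),('scene',bs)):
    print(n,b.round(1)[:,:2].tolist(),b.mean(0).round(1),np.linalg.norm(np.roll(b,-1,0)-b,axis=1).round(1))
pt=plane(d,T((212,362)),63)[0]; ps=plane(s,S((527,192)),63)[0]
nt=plane(d,T((97,335)),109)[0]; ns=plane(s,S((623,193)),109)[0]
print('pivot',pt,ps,'pin',nt,ns,np.linalg.norm(nt-pt),np.linalg.norm((ns-ps)[:2]))
# wall outer tops lines z46
w=plane(d,T((165,65),(718,250),(92,280),(643,470)),46); print('walls',w.round(1).tolist())
for a,b in((w[0],w[1]),(w[2],w[3]),(bt[0],bt[1]),(bt[3],bt[2])):
    v=a-b; print('yaw',np.degrees(np.arctan2(-v[0],v[1])),np.linalg.norm(v))
by=plane(d,T((412,217)),60)
for n,z,pts in(('stamp',134,(0,)),):pass
print('stamp',plane(d,[(421,236)],134),plane(d,[(411,241)],0),'mug',plane(d,[(436,155)],90),'jar',plane(d,[(146,133)],85))
E
python3 m.py
```

```text
top [[652.5, -43.1], [601.3, -193.5], [489.4, -153.6], [540.0, -5.8]] [570.8 -99.   60. ] [158.8 118.8 156.2 118.5]
scene [[549.3, 0.1], [496.4, -149.4], [603.8, -186.1], [650.4, -42.2]] [575.  -94.4  60. ] [158.6 113.5 151.3 109.6]
pivot [526.9980348   57.62198356  63.        ] [526.05135757  59.94918529  63.        ] pin [534.99569828 118.75104877 109.        ] [537.20458352 122.19197499 109.        ] 76.92025243549868 63.23416259488171
walls [[708.6, 86.9, 46.0], [595.3, -239.3, 46.0], [579.1, 129.2, 46.0], [464.6, -192.4, 46.0]]
yaw -19.13842579218985 345.3799697945915
yaw -19.591929885248465 341.42349746167946
yaw -18.794221710415947 158.82241898701835
yaw -18.901149495081295 156.19236329592815
stamp [[ 389.27358545 -315.49913518  134.        ]] [[ 387.32712558 -318.79108389    0.        ]] mug [[ 579.22846069 -364.92690262   90.        ]] jar [[635.34620691 301.96685327  85.        ]]
```

Jig estimate: yaw −19.1°, notch at about (616, 27), board needs about 133 mm of travel, and the catch is at about −0.2 rad. These agree with the sizes given. Next I turn the tool x axis onto the jig's +y, shut the fingers, and fly to a point above and behind the board.

Emit:
arm_command:
  commands: [0, 0, 0, 0, 0, -0.0457, 0, 0, 0, 0, 0, -0.0457, 0, 0, 0, 0, 0, -0.0457, 0, 0, 0, 0, 0, -0.0457, 0, 0, 0, 0, 0, -0.0457, 0, 0, 0, 0, 0, -0.0457, 0.26, 0.083, 0, 0, 0, 0, 0.26, 0.083, 0, 0, 0, 0, 0.26, 0.083, 0, 0, 0, 0, 0.26, 0.083, 0, 0, 0, 0, 0.26, 0.083, 0, 0, 0, 0, 0.26, 0.083, 0, 0, 0, 0, 0.26, 0.083, 0, 0, 0, 0, 0.26, 0.083, 0, 0, 0, 0, 0.26, 0.083, 0, 0, 0, 0, 0.26, 0.083, 0, 0, 0, 0, 0.26, 0.083, 0, 0, 0, 0, 0.26, 0.083, 0, 0, 0, 0]
  grip: 0

```text
t: 1.9
position: [533.2, -210.2, 236.2]
orientation: [0.815, 0.58, -0.0, -0.0]
ft_force: [-0.2, -0.8, 0.2]
width: 0.7
gripper_force: 0.0
```

Emit:
arm_command:
  commands: [0, 0, 0, 0, 0, 0, 0, 0, 0, 0, 0, 0, 0, 0, 0, 0, 0, 0]

```text
t: 2.2
position: [532.1, -212.5, 236.3]
orientation: [0.815, 0.579, -0.0, -0.0]
ft_force: [-0.4, -0.3, -0.5]
width: 0.4
gripper_force: 0.0
```

Emit:
arm_command:
  commands: [0, 0, 0.25, 0, 0, 0, 0, 0, 0.25, 0, 0, 0, 0, 0, 0.25, 0, 0, 0, 0, 0, 0.2, 0, 0, 0, 0, 0, 0.15, 0, 0, 0, 0, 0, 0.06, 0, 0, 0, 0, 0, 0, 0, 0, 0, 0, 0, 0, 0, 0, 0]

```text
t: 3.0
position: [533.3, -212.9, 63.9]
orientation: [0.815, 0.579, 0.0, 0.001]
ft_force: [-0.8, -0.0, 0.7]
width: 0.6
gripper_force: 0.0
```

```bash
python3 - <<'E'
from h import *
a=save('scene','pics/scene2.png')['image'][235:390,215:405]
cv2.imwrite('pics/c2.png',cv2.resize(a[:,:,::-1],None,fx=3,fy=3,interpolation=cv2.INTER_CUBIC))
E
```

```text
(no output)
```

View pics/c2.png

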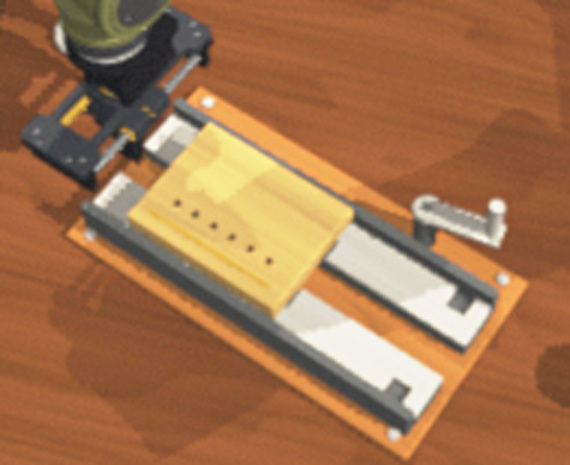

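The hand is between the walls at crop (130,150), behind the board and centred. Now I push.

Emit:
arm_command:
  commands: [0.045, 0, 0, 0, 0, 0, 0.045, 0, 0, 0, 0, 0, 0.045, 0, 0, 0, 0, 0, 0.045, 0, 0, 0, 0, 0, 0.045, 0, 0, 0, 0, 0, 0.045, 0, 0, 0, 0, 0, 0.045, 0, 0, 0, 0, 0, 0.045, 0, 0, 0, 0, 0, 0.045, 0, 0, 0, 0, 0, 0.045, 0, 0, 0, 0, 0, 0.045, 0, 0, 0, 0, 0, 0.045, 0, 0, 0, 0, 0, 0.045, 0, 0, 0, 0, 0, 0.045, 0, 0, 0, 0, 0, 0.045, 0, 0, 0, 0, 0, 0.045, 0, 0, 0, 0, 0, 0.045, 0, 0, 0, 0, 0, 0.045, 0, 0, 0, 0, 0, 0.045, 0, 0, 0, 0, 0, 0.045, 0, 0, 0, 0, 0]

```text
t: 5.05
position: [577.1, -85.0, 63.0]
orientation: [0.815, 0.58, -0.001, 0.001]
ft_force: [-2.4, -5.2, 2.0]
width: 0.7
gripper_force: 2.8
```

Emit:
arm_command:
  commands: [0.01, 0, 0, 0, 0, 0, 0.01, 0, 0, 0, 0, 0, 0.01, 0, 0, 0, 0, 0, 0.01, 0, 0, 0, 0, 0, 0.01, 0, 0, 0, 0, 0, 0.01, 0, 0, 0, 0, 0, 0.01, 0, 0, 0, 0, 0, 0.01, 0, 0, 0, 0, 0, 0.01, 0, 0, 0, 0, 0, 0.01, 0, 0, 0, 0, 0]

```text
t: 6.05
position: [581.9, -71.1, 62.9]
orientation: [0.815, 0.58, -0.001, 0.001]
ft_force: [-1.6, -5.5, 2.2]
width: 0.1
gripper_force: 2.9
```

Emit:
arm_command:
  commands: [0.008, 0, 0, 0, 0, 0, 0.008, 0, 0, 0, 0, 0, 0.008, 0, 0, 0, 0, 0, 0.008, 0, 0, 0, 0, 0, 0.008, 0, 0, 0, 0, 0, 0.008, 0, 0, 0, 0, 0, 0.008, 0, 0, 0, 0, 0, 0.008, 0, 0, 0, 0, 0]

```text
t: 6.85
position: [585.0, -62.1, 62.9]
orientation: [0.815, 0.58, -0.001, 0.001]
ft_force: [-2.3, -5.3, 2.1]
width: 0.6
gripper_force: 2.9
```

Emit:
arm_command:
  commands: [0.008, 0, 0, 0, 0, 0, 0.008, 0, 0, 0, 0, 0]

```text
t: 7.05
position: [585.8, -59.7, 62.8]
orientation: [0.815, 0.58, -0.001, 0.001]
ft_force: [-1.2, -5.2, -0.1]
width: 0.9
gripper_force: 2.6
```

Emit:
arm_command:
  commands: [0.008, 0, 0, 0, 0, 0, 0.008, 0, 0, 0, 0, 0]

```text
t: 7.25
position: [586.5, -57.1, 62.6]
orientation: [0.815, 0.58, -0.001, 0.0]
ft_force: [-2.0, -4.7, 0.6]
width: 0.2
gripper_force: 2.6
```

```bash
python3 - <<'E'
from h import *
a=save('scene','pics/scene3.png')['image'][235:390,215:405]
cv2.imwrite('pics/c3.png',cv2.resize(a[:,:,::-1],None,fx=4,fy=3.8,interpolation=cv2.INTER_CUBIC)[:590])
E
```

```text
(no output)
```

View pics/c3.png

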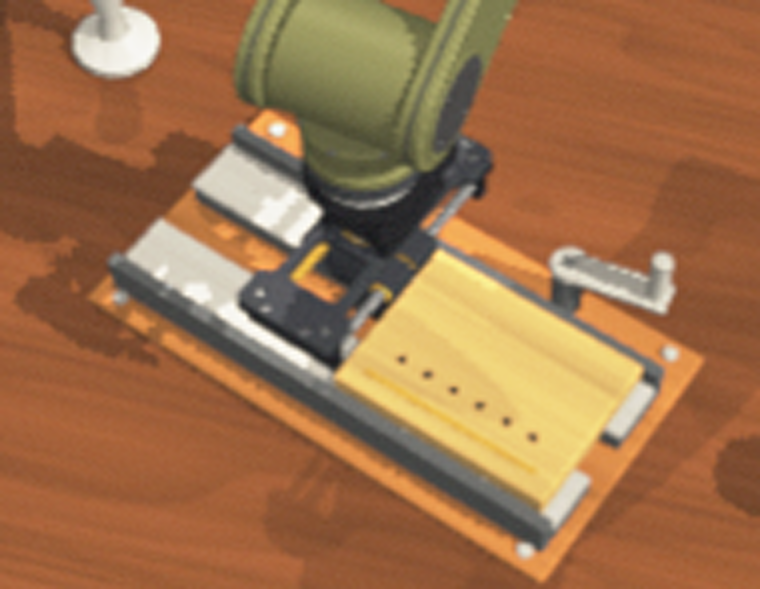

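The board's front edge covers the notches and its friction force is unchanged, so it hasn't dropped yet. I continue in small steps.

Emit:
arm_command:
  commands: [0.007, 0, 0, 0, 0, 0, 0.007, 0, 0, 0, 0, 0]

```text
t: 7.5
position: [587.1, -55.0, 62.6]
orientation: [0.815, 0.58, -0.001, 0.0]
ft_force: [-1.8, -5.4, 0.6]
width: 0.3
gripper_force: 2.6
```

Emit:
arm_command:
  commands: [0.007, 0, 0, 0, 0, 0, 0.007, 0, 0, 0, 0, 0]

```text
t: 7.7
position: [587.7, -53.4, 62.6]
orientation: [0.815, 0.58, -0.001, 0.0]
ft_force: [-3.2, -8.4, 1.5]
width: 0.7
gripper_force: 4.5
```

Emit:
arm_command:
  commands: [0.007, 0, 0, 0, 0, 0, 0.007, 0, 0, 0, 0, 0]

```text
t: 7.9
position: [587.7, -53.2, 62.6]
orientation: [0.815, 0.58, -0.003, 0.001]
ft_force: [-7.0, -14.0, 3.6]
width: 0.6
gripper_force: 8.0
```

The force has climbed to 15 N with no motion, so the board is against the notch ends. I back off, rise and check.

Emit:
arm_command:
  commands: [-0.03, 0, 0, 0, 0, 0, -0.07, 0, 0, 0, 0, 0, -0.1, 0, 0, 0, 0, 0, 0, 0, -0.2, 0, 0, 0, 0, 0, -0.3, 0, 0, 0, 0, 0, -0.3, 0, 0, 0, -0.3, 0, 0, 0, 0, 0, -0.3, 0, 0, 0, 0, 0, -0.3, 0, 0, 0, 0, 0, 0, 0, 0, 0, 0, 0, 0, 0, 0, 0, 0]

```text
validation failed for argument at $.co...
```

```bash
python3 - <<'E'
from h import *
t=save('top','pics/top4.png')['image'][70:240,190:400]; a=save('scene','pics/scene4.png')['image'][255:390,225:400]
A=cv2.resize(t,None,fx=3,fy=3,interpolation=cv2.INTER_CUBIC); cv2.imwrite('pics/c4.png',A[:,:,::-1])
cv2.imwrite('pics/c4s.png',cv2.resize(a[:,:,::-1],None,fx=4,fy=4,interpolation=cv2.INTER_CUBIC))
E
```

```text
(no output)
```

View pics/c4.png

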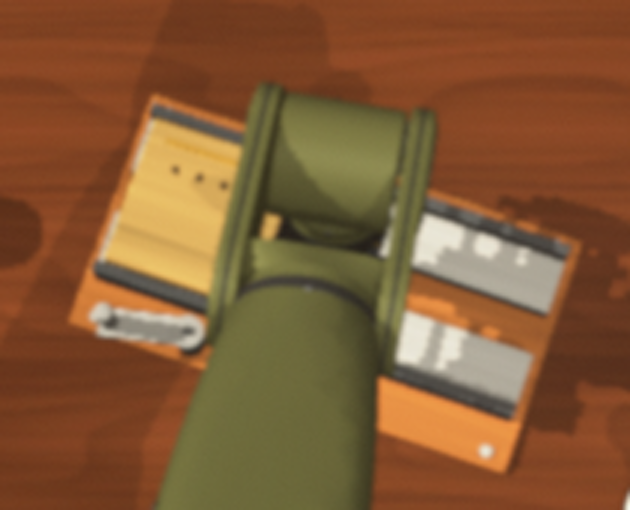

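View pics/c4s.png

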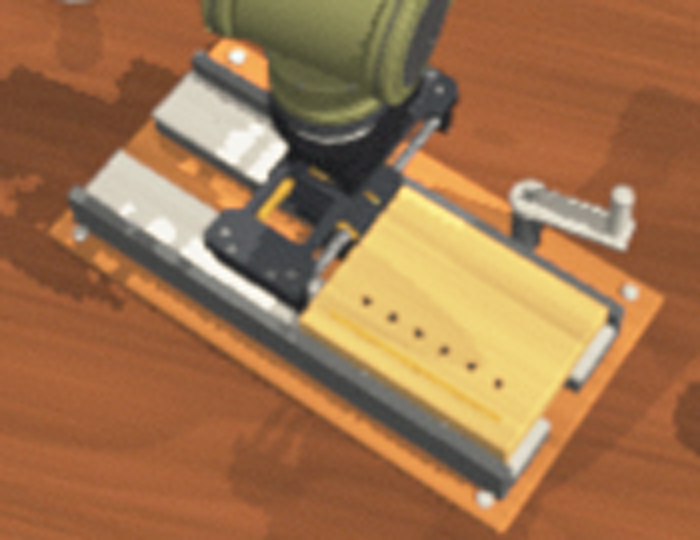

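The call was refused because it had a stray number, so the hand has not moved. The pictures show the board's front end past the notches (scene crop 498,384 is the first hole). I triangulate the holes before and after the push to get the drop, while the board is still in view.

```bash
python3 - <<'E'
from h import *
d=load('pics/top1.png'); s=load('pics/scene1.png')
def tri(p,q):
    o,v=ray(d,p); o2,w=ray(s,q); R=[]
    for a,b in zip(v,w):
        k=np.linalg.lstsq(np.c_[a,-b],o2-o,rcond=None)[0]; R.append(((o+a*k[0])+(o2+b*k[1]))/2)
    return np.array(R)
def dark(g,pts,off,f):   # refine hole centre: darkness centroid near pick
    out=[]
    for p in pts:
        c=(np.array(p)+.5)/f-.5+off; x,y=np.round(c).astype(int)
        w=g[y-2:y+3,x-2:x+3].astype(float); w=np.clip(np.median(w)-w,0,None); Y,X=np.mgrid[-2:3,-2:3]
        out.append((x+(w*X).sum()/w.sum(),y+(w*Y).sum()/w.sum()))
    return out
g=lambda f:load(f)['image'].min(2)
A=tri(dark(g('pics/top1.png'),[(416,217),(449,230),(480,240)],[200,90],4),dark(g('pics/scene1.png'),[(318,268),(294,252),(269,237)],[225,255],4))
B=tri(dark(g('pics/top4.png'),[(175,170),(200,178),(224,185)],[190,70],3),dark(g('pics/scene4.png'),[(498,384),(472,366),(445,348)],[225,255],4))
print(A.round(1),B.round(1)); m=(B-A).mean(0); u=np.array([.327,.945]); print('shift',m,'along',m[:2]@u)
E
```

```text
[[612.9 -59.6  55. ]
 [605.2 -78.4  55.9]
 [599.3 -97.2  56.2]] [[657.8  70.9  49.2]
 [650.7  52.   50.2]
 [644.8  32.6  49.6]]
shift [ 45.30151796 130.24551707  -6.08706874] along 137.89561000043
```

Emit:
arm_command:
  commands: [-0.03, 0, 0, 0, 0, 0, -0.07, 0, 0, 0, 0, 0, -0.1, 0, 0, 0, 0, 0, 0, 0, -0.2, 0, 0, 0, 0, 0, -0.3, 0, 0, 0, 0, 0, -0.3, 0, 0, 0, -0.3, 0, 0, 0, 0, 0, -0.3, 0, 0, 0, 0, 0, -0.3, 0, 0, 0, 0, 0, 0, 0, 0, 0, 0, 0]

```text
t: 9.0
position: [532.8, -210.8, 182.8]
orientation: [0.817, 0.577, -0.0, 0.0]
ft_force: [0.2, 1.6, 0.1]
width: 0.2
gripper_force: 0.0
```

The board moved 138 mm and dropped 6.1 mm evenly at all three holes, so it is home and level. Next I go to the outer side of the catch pin.

Emit:
arm_command:
  commands: [0.256, -0.12, 0, 0, 0, 0, 0.256, -0.12, 0, 0, 0, 0, 0.256, -0.12, 0, 0, 0, 0, 0.256, -0.12, 0, 0, 0, 0, 0.256, -0.12, 0, 0, 0, 0, 0.256, -0.12, 0, 0, 0, 0, 0.256, -0.12, 0, 0, 0, 0, 0.256, -0.12, 0, 0, 0, 0, 0, 0, 0, 0, 0, 0, 0, 0, 0, 0, 0, 0]

```text
t: 10.0
position: [499.0, 131.9, 182.5]
orientation: [0.814, 0.581, -0.0, -0.0]
ft_force: [0.5, -0.1, -0.6]
width: 0.8
gripper_force: 0.0
```

Emit:
arm_command:
  commands: [0, 0, 0.2, 0, 0, 0, 0, 0, 0.2, 0, 0, 0, 0, 0, 0.17, 0, 0, 0, 0, 0, 0, 0, 0, 0, 0, 0, 0, 0, 0, 0]

```text
t: 10.5
position: [499.5, 130.0, 97.2]
orientation: [0.815, 0.579, -0.0, -0.0]
ft_force: [0.4, 0.1, -0.6]
width: 0.6
gripper_force: 0.0
```

```bash
python3 - <<'E'
from h import *
p=np.array(state()['position']); print(p)
X=np.array([.945,-.327]);U=np.array([.327,.945]); piv=np.array([526.5,59.5])
rel=p[:2]-piv; prev=np.array([rel@X,rel@U]); print('rel pivot (jigx,jigy)',prev)
for th in np.arange(-.2,1.71,.1):
    r=np.array([np.sin(th),np.cos(th)]);t=np.array([np.cos(th),-np.sin(th)]); off=20
    q=60*r-off*t; d=(q-prev)/150; prev=q
    print(round(th,2),q.round(1),'tx %.3f ty %.3f'%(d[1],d[0]))
E
```

```text
[499.52762134 129.97331305  97.21238035]
rel pivot (jigx,jigy) [-48.5336712   57.77731301]
-0.2 [-31.5  54.8] tx -0.020 ty 0.113
-0.1 [-25.9  57.7] tx 0.019 ty 0.038
0.0 [-20.  60.] tx 0.015 ty 0.039
0.1 [-13.9  61.7] tx 0.011 ty 0.041
0.2 [-7.7 62.8] tx 0.007 ty 0.042
0.3 [-1.4 63.2] tx 0.003 ty 0.042
0.4 [ 4.9 63.1] tx -0.001 ty 0.042
0.5 [11.2 62.2] tx -0.005 ty 0.042
0.6 [17.4 60.8] tx -0.010 ty 0.041
0.7 [23.4 58.8] tx -0.014 ty 0.040
0.8 [29.1 56.1] tx -0.018 ty 0.038
0.9 [34.6 53. ] tx -0.021 ty 0.036
1.0 [39.7 49.2] tx -0.025 ty 0.034
1.1 [44.4 45. ] tx -0.028 ty 0.031
1.2 [48.7 40.4] tx -0.031 ty 0.028
1.3 [52.5 35.3] tx -0.034 ty 0.025
1.4 [55.7 29.9] tx -0.036 ty 0.022
1.5 [58.4 24.2] tx -0.038 ty 0.018
1.6 [60.6 18.2] tx -0.040 ty 0.014
1.7 [62.1 12.1] tx -0.041 ty 0.010
```

Emit:
arm_command:
  commands: [-0.01, 0.056, 0, 0, 0, 0, -0.01, 0.056, 0, 0, 0, 0, 0.019, 0.038, 0, 0, 0, 0, 0.015, 0.039, 0, 0, 0, 0, 0.011, 0.041, 0, 0, 0, 0, 0.007, 0.042, 0, 0, 0, 0, 0.003, 0.042, 0, 0, 0, 0, -0.001, 0.042, 0, 0, 0, 0, -0.005, 0.042, 0, 0, 0, 0, -0.01, 0.041, 0, 0, 0, 0]

```text
t: 11.5
position: [562.5, 111.7, 96.7]
orientation: [0.815, 0.579, -0.001, -0.0]
ft_force: [-2.9, -1.2, 0.5]
width: 0.4
gripper_force: 1.6
```

Emit:
arm_command:
  commands: [-0.014, 0.04, 0, 0, 0, 0, -0.018, 0.038, 0, 0, 0, 0, -0.021, 0.036, 0, 0, 0, 0, -0.025, 0.034, 0, 0, 0, 0, -0.028, 0.031, 0, 0, 0, 0, -0.031, 0.028, 0, 0, 0, 0, -0.034, 0.025, 0, 0, 0, 0]

```text
t: 12.2
position: [587.9, 76.0, 97.7]
orientation: [0.815, 0.58, 0.001, 0.0]
ft_force: [-1.1, 2.1, 0.2]
width: 0.5
gripper_force: 0.7
```

Emit:
arm_command:
  commands: [-0.036, 0.022, 0, 0, 0, 0, -0.038, 0.018, 0, 0, 0, 0, -0.03, 0.01, 0, 0, 0, 0]

```text
t: 12.5
position: [589.2, 59.3, 97.3]
orientation: [0.815, 0.579, 0.001, -0.001]
ft_force: [0.1, 15.4, 0.8]
width: 0.3
gripper_force: 7.1
```

The force jumped to 15 N, which indicates the catch's stop. I back away along jig +y, rise, and look.

Emit:
arm_command:
  commands: [0.05, 0, 0, 0, 0, 0, 0.15, 0, 0, 0, 0, 0, 0.2, 0, 0, 0, 0, 0, 0, 0, -0.3, 0, 0, 0, 0, 0, -0.3, 0, 0, 0, 0, 0, -0.3, 0, 0, 0, 0.3, 0, 0, 0, 0, 0, 0.3, 0, 0, 0, 0, 0, 0.3, 0, 0, 0, 0, 0, 0, 0, 0, 0, 0, 0]

```text
t: 13.5
position: [653.7, 247.7, 231.6]
orientation: [0.814, 0.581, 0.0, 0.0]
ft_force: [-0.1, -0.3, -0.4]
width: 0.3
gripper_force: 0.0
```

```bash
python3 - <<'E'
from h import *
a=save('scene','pics/scene5.png')['image'][215:405,160:430]
cv2.imwrite('pics/c5.png',cv2.resize(a[:,:,::-1],None,fx=2.9,fy=2.9,interpolation=cv2.INTER_CUBIC))
print(state()['position'],state()['ft_force'])
E
```

```text
[653.26728897 245.50472578 231.48616595] [-0.02253961 -0.80839305 -0.09322295]
```

View pics/c5.png

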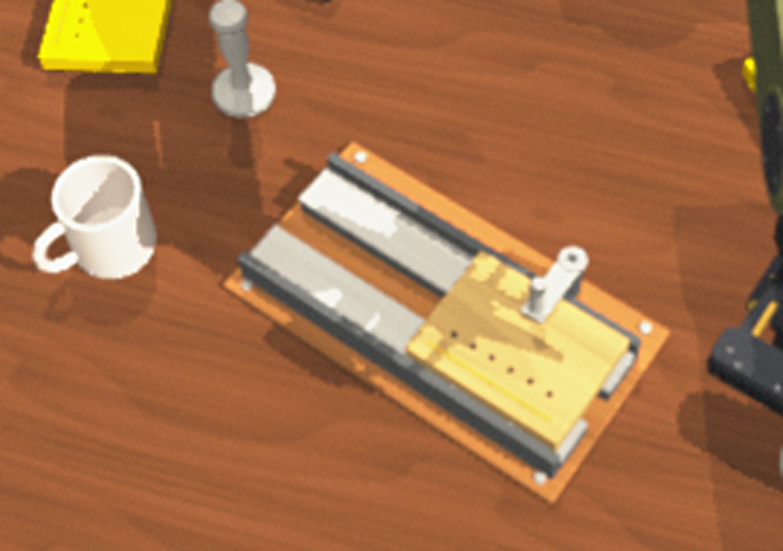

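The board is seated, and the catch lies across it from the pivot (572,257) to the pin top (538,284). The hand is clear. I check the angle by number, then hand in.

```bash
python3 - <<'E'
from h import *
s=load('pics/scene5.png'); T=lambda p:(np.array([p])+.5)/2.9-.5+[160,215]
v=(plane(s,T((538,284)),109)-plane(s,T((572,258)),63))[0]
x=v[0]*.945-v[1]*.327; y=v[0]*.327+v[1]*.945; th=np.arctan2(x,y); print(v,np.hypot(x,y),th)
if 1.4<th<1.75: print(env.finish_job())
E
```

```text
[ 59.13920484 -19.00705715  46.        ] 62.1171173689223 1.5486291077610355
the job is handed in; nothing more can be done
None
```

The job is handed in: the board dropped 6.1 mm evenly into its notches, the catch measures about 1.55 rad against its 1.57 stop, and the hand is clear; the verdict itself was not shown.

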